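# Pack the red tealight and shut the tin

## Task

Put the red tealight into the open tin so that it stands flat on the tin's bottom, then close the tin's lid fully. Leave the two white tealights where they are.

Things in the scene. Friction and masses are not known exactly. Their poses are not given: they have to be found in the camera images.
- red_tealight_center (a point): Tealight with red wax in a round aluminium cup, 38 mm across and 14 mm high (a soft wick stands 10 mm higher and is not solid); stands upright on the table. The point is the centre of the cup, 7 mm above its underside; z is up along its axis.
- white_tealight_a_center (a point): Tealight of the same shape with white wax, not to be packed; the point is the centre of its cup.
- white_tealight_b_center (a point): The other tealight with white wax, not to be packed; the point is the centre of its cup.
- tin_in (a point): Oblong white and blue tin, 62 mm (x) by 150 mm (y), 54 mm high without lid, walls 2 mm; fixed to the table. A flat coil of wick on its floor is not solid: the tealight may stand there. The point is the centre of the inner floor, 2 mm above the table; x points level to the hinge side (away from the robot), y along the tin, z up. The hinge axis runs along y at x = 33 mm, z = 54 mm from this point.
- lid_outside (a point): Point on the outer face of the tin's lid, 12 mm from its free long edge, half-way along it. The lid is an upturned shallow pan of 66 by 154 mm, 14 mm deep; this point is 54 mm from the hinge axis, measured along the lid, and the outer face lies 12 mm outside that axis. z of this point is the outward normal of the lid's outer face (up when shut), x points along the lid towards the hinge.
- tin_lid (a joint): Angle of the lid about its hinge, rad: 0 shut, 1.57 standing upright, 2.01 the stop, leaning back away from the robot. It turns easily with a little friction, so it may stay part-way; push its outer face over and down until it is shut. It has no latch.
There are look-alikes about, which are no part of the job. What is shaped like the part that bears red_tealight_center but orange is not meant.

How it is judged:
On the way, in this order (a step that is already met when the one before it is completed fails the run):
1. the red tealight stands flat on the bottom of the tin, with the lid still open (x of red_tealight_center in the frame of tin_in between -0.025 and 0.025 m and y of red_tealight_center in the frame of tin_in between -0.07 and 0.07 m and z of red_tealight_center in the frame of tin_in below 0.012 m and angle between red_tealight_center's own z axis and vertical below 0.2 rad and value of joint tin_lid above 0.5 rad), for 0.2 s.
2. the lid is shut (value of joint tin_lid below 0.08 rad), for 0.2 s.
At the end, for the whole second after the job is handed in: The red tealight stands in the tin, flat on its bottom (within 5 mm of height and 11 degrees), anywhere inside the walls, and the lid is shut to within 0.08 rad (about 5 mm at its free edge). The white tealights are within 30 mm of where they stood (x of red_tealight_center in the frame of tin_in between -0.025 and 0.025 m and y of red_tealight_center in the frame of tin_in between -0.07 and 0.07 m and z of red_tealight_center in the frame of tin_in below 0.012 m and angle between red_tealight_center's own z axis and vertical below 0.2 rad and value of joint tin_lid below 0.08 rad); the robot touches nothing.
It fails at once if a white tealight is moved by more than 30 mm (distance of any of white_tealight_a_center, white_tealight_b_center from where it was at the start of the episode above 0.03 m).
It also fails if it takes over 53 s, if anything falls off the work surface, if the arm or the gripper's body presses on something with over 40 N, if the wrist force passes 120 N, or if a joint passes its speed limit or range.

## Robot

A 6-joint arm with a two-finger parallel gripper is mounted at the origin on a cart in front of the work surface, level with it; the furniture and walls round the work are solid. World frame = base frame: x ahead of the robot, y to its left, z up, the work surface at z = 0. Lengths are in m, angles in rad, forces in N, time in s.
With the tool pointing down it reaches from about 0.225 to 0.875 m from the base axis. Payload 3.4 kg.
Tool frame: the origin (TCP) lies between the finger pads; the fingertips stand 11 mm ahead of it and the grasp point (between the pads) lies 8 mm behind it; z points along the fingers, y is the direction in which the jaws open and shut (so a half turn about z gives the same grasp; the last joint's range is limited). The gripper opens to 85 mm and grips with 20 to 120 N. Pads are 22 mm wide; open, the fingers measure 114 mm over their backs; the gripper's body (76 mm by 85 mm) begins 54 mm behind the grasp point. The pads swing forward as they close: fully open they stand 13 mm farther back than shut.
Start: joints at [1.153, 0.276, 1.505, -0, 1.361, -0.121], TCP at [0.168, 0.55, 0.242] pointing down, gripper open.
Joint ranges: [-2.89, 2.89], [-0.75, 2.08], [0.22, 2.7], [-1.18, 4.32], [0.11, 2.71], [-2.7, 2.7]. Speed limits (rad/s): [2.57, 2.57, 3.14, 3.14, 3.14, 3.14].

## Interface

Orientations are given as a unit quaternion [w, x, y, z].
In Python, from rig import manip gives the robot as it stands. The module is installed in compiled form; this text tells all that it offers.
- The arm moves only by the tool move_arm, never from a script. Its argument "series" is a list that holds one entry, the list of rows, each a list of 7 numbers: the shift along the world's x, y, z in m, then the turn, a rotation vector about the world's x, y, z in rad, then the finger opening in m, from 0 to 0.0854. A call has 1 to 20 rows; each row shifts and turns the commanded pose from where the row before left it; what a row does not reach is not made up. A row lasts 1/12 s, in which the tool goes at most 41.7 mm and 7.16 degrees, less where a joint would pass 70% of its speed; a pose out of reach is approached as far as the arm can. A call with a gripper value outside its range is refused whole. The fingers move at their own pace and stop on an object; "newtons" is the grip in N (left out, the last holds). Time passes only in rows, so rows that do not move let the fingers close. It gives the time, the measured TCP pose, the force and the opening at its end, in the units of the state.
- manip.get_state(): the state, without advancing time (a new reading comes with each control period).
- manip.get_image(name): name is "side" or "top" or "wrist"; returns a dict with "color" (480x640x3 uint8, red, green, blue), "fx", "fy", "cx", "cy" (pixels), "k1" (the pictures are not rectified: a ray, as slopes to the right and down, at radius r is drawn at 1 + k1 r^2 times it, then the intrinsics apply), "R" (3x3) and "t" (3): a world point X has camera coordinates R X + t; the wrist camera has in their place "tool_from_camera" (4x4, takes a point from camera to tool coordinates, whose origin is the TCP and whose axes are the flange's). Camera axes: x right, y down, z forward; pixel columns grow to the right and rows downward; lengths in m; the calibration is good to about 2 mm. A picture is of the moment at which its call begins: read the wrist's pose just before it. There is no depth.
- manip.sign_off(): hands the job in, once; it reports no verdict.
The state is a dict: "clock": time; "qpos": joint angles; "qd": joint speeds; "effort": joint torques, N m; "position": TCP position; "ee_rot": TCP orientation; "contact_force": force on the tool from outside, world axes, zero at the start; "moment": the same for the moment, N m; "width": finger opening in m.
Only numpy, scipy, OpenCV 4.12 (cv2) and the standard library are available. Lean on these libraries where they do the work, as an engineer would, in place of code of your own. Each camera call takes 0.05 s, during which the arm holds its last target.

## Working session

There is one attempt and no reset: what is moved stays moved. The work goes in short steps, Python scripts to look and compute and a tool call to move; the robot and the scene stay as the last step left them, time stands still between calls to the robot, and variables do not carry over. Pictures are saved under pics/ and viewed, and the job is handed in when it is done.

Besides the shell and the picture viewer there is one more tool, called as a command line: name --argument value ..., lists and objects as JSON in quotes. move_arm: Moves the arm, as the interface text tells. Its arguments: {"type":"object","properties":{"series":{"type":"array"},"newtons":{"type":"number"}},"required":["series"]}

```bash
mkdir -p pics && cat > h.py <<'E'
import numpy as np, cv2
from rig import manip
def snap(name,fn):
    st=manip.get_state()
    im=manip.get_image(name)
    cv2.imwrite(fn,im["color"][:,:,::-1])
    return st,im
E
python3 - <<'E'
from h import *
import pickle
print(manip.get_state())
d={}
for n in ["side","top","wrist"]:
    st,im=snap(n,f"pics/{n}0.png"); d[n]=(st,im)
    print(n,{k:(np.round(v,4).tolist() if k!="color" else 0) for k,v in im.items()})
pickle.dump(d,open("d0.pkl","wb"))
E
```

```text
{'clock': 0.0, 'qpos': array([ 1.15303028e+00,  2.76595355e-01,  1.50614640e+00,  4.34092360e-06,
        1.36068932e+00, -1.20992725e-01]), 'qd': array([-0.00056326, -0.0010073 , -0.00032301, -0.00151715,  0.00045743,
       -0.00051535]), 'effort': array([-1.41318254e-03, -4.16775835e+01, -2.45804787e+01, -3.92277925e-04,
        1.10706003e-02,  5.47341756e-06]), 'position': array([0.16794149, 0.54939323, 0.2414342 ]), 'ee_rot': array([-2.46678687e-04,  1.47843100e-01,  9.89010401e-01, -8.85497066e-04]), 'contact_force': array([-0.2184578 ,  0.48382031, -0.16663478]), 'moment': array([0.01311251, 0.00921943, 0.03908417]), 'width': 0.08561152028518308}
side {'color': 0, 'fx': 476.0081, 'fy': 476.0081, 'cx': 315.3716, 'cy': 241.7898, 'k1': 0.0307, 'R': [[-0.9865, -0.1617, 0.0258], [-0.0886, 0.3944, -0.9147], [0.1378, -0.9046, -0.4034]], 't': [0.513, 0.0316, 1.0232]}
top {'color': 0, 'fx': 580.8778, 'fy': 580.8778, 'cx': 322.7929, 'cy': 242.4795, 'k1': -0.0538, 'R': [[0.0157, -0.9999, 0.0048], [-0.9925, -0.0162, -0.1209], [0.121, -0.0029, -0.9926]], 't': [0.2434, 0.4972, 0.8565]}
wrist {'color': 0, 'fx': 338.0264, 'fy': 338.0264, 'cx': 322.6994, 'cy': 247.5104, 'k1': -0.0377, 'tool_from_camera': [[-0.0018, -0.9579, -0.287, 0.0712], [1.0, -0.0015, -0.0013, 0.001], [0.0008, -0.287, 0.9579, -0.1309], [0.0, 0.0, 0.0, 1.0]]}
```

View pics/top0.png

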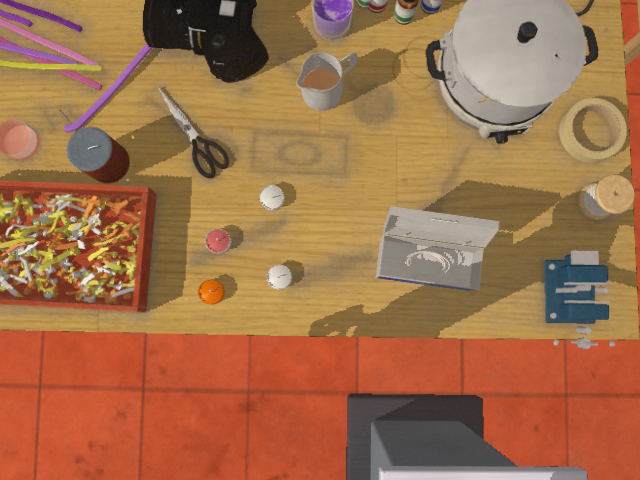

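View pics/side0.png

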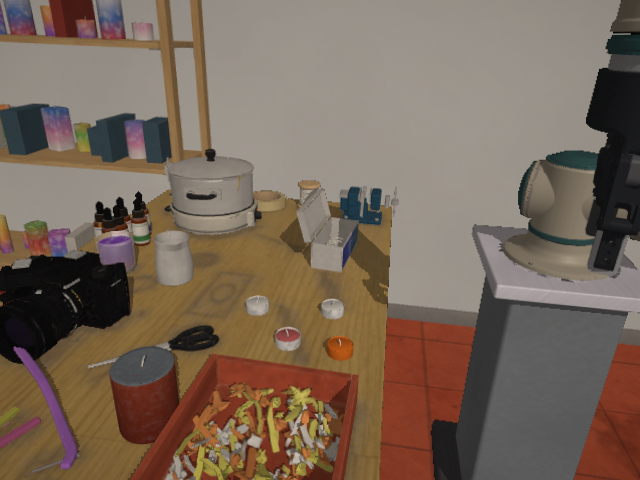

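View pics/wrist0.png

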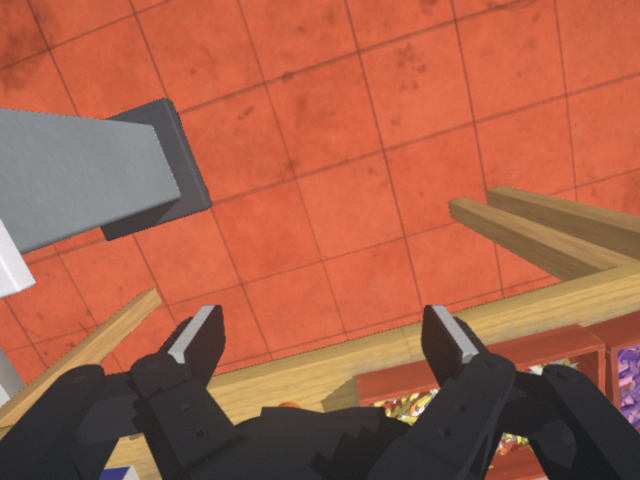

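The tealight candidates in the top view are pink-red at (218,240), orange at (211,291), and white at (272,197) and (279,276). The open pink cup at (17,140) is larger and a different shape. The one at (218,240) fits, since it has red wax in an aluminium cup of tealight size. I'll check it in an enlarged crop and measure.

```bash
cat >> h.py <<'E'
def ray(im,u,v):
    K=np.array([[im["fx"],0,im["cx"]],[0,im["fy"],im["cy"]],[0,0,1]])
    p=cv2.undistortPoints(np.array([[[u,v]]],float),K,np.array([im["k1"],0,0,0,0.]))[0,0]
    return np.array([p[0],p[1],1.])
def hit(im,u,v,z):
    R=np.array(im["R"]);t=np.array(im["t"])
    d=R.T@ray(im,u,v); c=-R.T@t
    return c+d*(z-c[2])/d[2]
def proj(im,X):
    R=np.array(im["R"]);t=np.array(im["t"])
    K=np.array([[im["fx"],0,im["cx"]],[0,im["fy"],im["cy"]],[0,0,1]])
    return cv2.projectPoints(np.atleast_2d(X).astype(float),cv2.Rodrigues(R)[0],t.astype(float),K,np.array([im["k1"],0,0,0,0.]))[0][:,0]
E
python3 - <<'E'
from h import *
import pickle
d=pickle.load(open("d0.pkl","rb"))
t=d["top"][1];s=d["side"][1]
a=cv2.resize(t["color"][170:320,180:310],None,fx=3,fy=3,interpolation=cv2.INTER_CUBIC)
b=cv2.resize(t["color"][190:300,365:510],None,fx=2.75,fy=2.75,interpolation=cv2.INTER_CUBIC)
c=cv2.resize(s["color"][180:275,285:385],None,fx=3,fy=3,interpolation=cv2.INTER_CUBIC)
e=cv2.resize(s["color"][280:370,230:370],None,fx=2.8,fy=2.8,interpolation=cv2.INTER_CUBIC)
C=np.zeros((600,800,3),np.uint8)
C[:a.shape[0]//1,:390]=a[:600]
C[:302,395:395+b.shape[1]]=b[:302]
C[305:305+min(285,c.shape[0]),395:395+c.shape[1]]=c[:285]
cv2.imwrite("pics/crop0.png",C[:,:,::-1]); cv2.imwrite("pics/crop1.png",e[:,:,::-1])
for n,u,v in [("red",218,240),("orange",211,291),("wa",272,197),("wb",279,276)]:
    print(n,hit(t,u,v,.012).round(4))
for n,u,v in [("red",288,337),("orange",340,347),("wa",257,305),("wb",332,308)]:
    print(n,hit(s,u,v,.010).round(4))
E
```

```text
red [0.4966 0.4146 0.012 ]
orange [0.4172 0.4225 0.012 ]
wa [0.5661 0.3322 0.012 ]
wb [0.4421 0.3181 0.012 ]
red [0.4938 0.4147 0.01  ]
orange [0.4145 0.4239 0.01  ]
wa [0.5636 0.3364 0.01  ]
wb [0.4398 0.3204 0.01  ]
```

View pics/crop0.png

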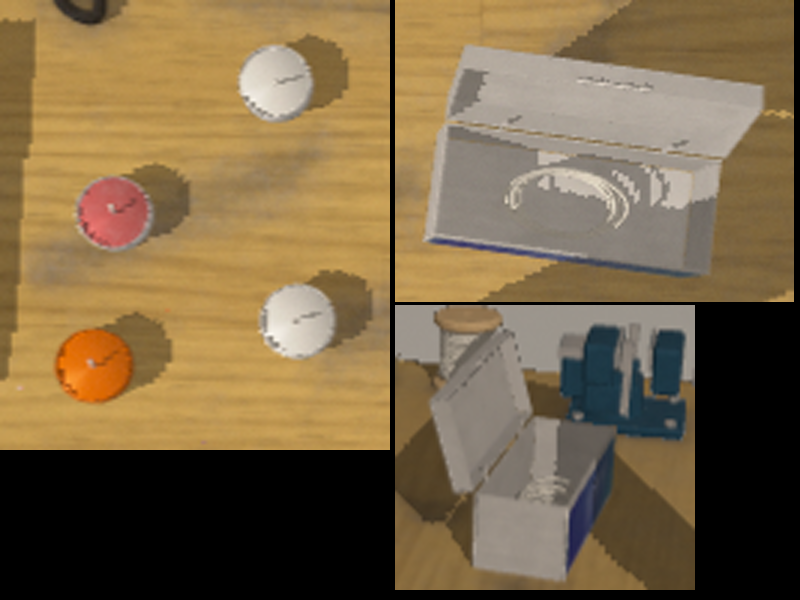

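View pics/crop1.png

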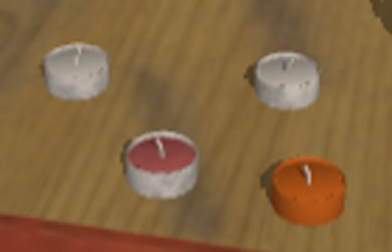

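The crops confirm that the target is the pinkish-red one in a silver cup, at top (218,240) and side (288,337). The orange one has the same shape and is the decoy. The tin's lid leans back and its interior is free. Next I'll measure the tin pose.

```bash
python3 - <<'E'
from h import *
import pickle
from scipy.optimize import least_squares
d=pickle.load(open("d0.pkl","rb"))
t=d["top"][1];s=d["side"][1]
f=lambda x,y:((x-395)/2.75+365-.3,y/2.75+190-.3)
obs={"FL":f(427,240),"FR":f(709,273),"BL":f(450,124),"BR":f(722,160)}
for k,v in obs.items(): print(k,np.round(v,1),hit(t,*v,.055).round(4))
g=lambda x,y:((x-395)/3+285-.3,(y-305)/3+180-.3)
so={"FL":g(567,508),"BL":g(475,493),"FR":g(615,430),"FLb":g(563,580)}
for k,v in so.items(): print(k,np.round(v,1),hit(s,*v,.0 if k.endswith('b') else .055).round(4))
# fit rect: center x,y,yaw ; rim z .054
loc={"FL":(-.031,.075),"FR":(-.031,-.075),"BL":(.031,.075),"BR":(.031,-.075)}
def X(p,k,z=.054):
    c,sn=np.cos(p[2]),np.sin(p[2]);a,b=loc[k[:2]]
    return np.array([p[0]+c*a-sn*b,p[1]+sn*a+c*b,z])
def res(p):
    r=[proj(t,X(p,k))[0]-v for k,v in obs.items()]
    r+=[proj(s,X(p,k,0 if k.endswith('b') else .054))[0]-v for k,v in so.items()]
    return np.ravel(r)
r=least_squares(res,[.45,.07,-.1],loss="soft_l1");print(r.x.round(4),res(r.x).round(1))
p=r.x
# lid angle: free-edge far corners (lid pan 66x154)
lt={"L":f(466,46),"R":f(764,88)};ls={"L":g(432,400),"R":g(512,331)}
def lid(p,th,v,y): # v along lid from hinge to free edge (shut: -x), w outward
    x=.033-v*np.cos(th); 
    # rotate about y so that lid goes from -x dir up: along=( -cos,  sin), normal=( sin, cos)
    return x,th
def L(p,th,v,w,y):
    x=.033-v*np.cos(th)+w*np.sin(th); z=.056+v*np.sin(th)+w*np.cos(th)
    c,sn=np.cos(p[2]),np.sin(p[2])
    return np.array([p[0]+c*x-sn*y,p[1]+sn*x+c*y,z])
for th in [1.6,1.7,1.8,1.9,2.01]:
    print(th,proj(t,[L(p,th,.066,w,y) for w in(0,.012) for y in(.077,-.077)]).round(0).tolist(),proj(s,[L(p,th,.066,w,y) for w in(0,.012) for y in(.077,-.077)]).round(0).tolist())
print(lt,ls)
print("lid_outside for th", [(th,L(p,th,.054,.012,0).round(4)) for th in(2.01,1.57,1.0,.5,0)])
E
```

```text
FL [376.3 277. ] [0.4403 0.1717 0.055 ]
FR [478.9 289. ] [0.4248 0.0201 0.055 ]
BL [384.7 234.8] [0.5031 0.1596 0.055 ]
BR [483.6 247.9] [0.4859 0.012  0.055 ]
FL [342.  247.4] [0.4417 0.1736 0.055 ]
BL [311.4 242.4] [0.5026 0.1633 0.055 ]
FR [358.  221.4] [0.4228 0.0303 0.055 ]
FLb [340.7 271.4] [0.4424 0.1664 0.    ]
[ 0.4637  0.0905 -0.1176] [ 2.1 -0.9  0.1  0.5 -1.2 -0.  -0.4  0.2  0.2 -0.6 -0.2  0.  -0.2 -1.4
  0.2  0.5]
1.6 [[388.0, 225.0], [499.0, 240.0], [389.0, 217.0], [499.0, 231.0]] [[310.0, 210.0], [330.0, 187.0], [304.0, 209.0], [325.0, 186.0]]
1.7 [[388.0, 220.0], [499.0, 235.0], [389.0, 212.0], [499.0, 227.0]] [[306.0, 209.0], [327.0, 187.0], [300.0, 209.0], [322.0, 187.0]]
1.8 [[389.0, 216.0], [499.0, 231.0], [389.0, 208.0], [499.0, 223.0]] [[303.0, 210.0], [324.0, 187.0], [297.0, 210.0], [319.0, 187.0]]
1.9 [[389.0, 212.0], [499.0, 227.0], [390.0, 204.0], [499.0, 219.0]] [[300.0, 210.0], [321.0, 187.0], [294.0, 211.0], [316.0, 188.0]]
2.01 [[389.0, 207.0], [499.0, 222.0], [390.0, 200.0], [499.0, 215.0]] [[296.0, 211.0], [318.0, 188.0], [291.0, 213.0], [314.0, 190.0]]
{'L': (390.5181818181818, 206.4272727272727), 'R': (498.8818181818182, 221.7)} {'L': (297.0333333333333, 211.36666666666665), 'R': (323.7, 188.36666666666665)}
lid_outside for th [(2.01, array([0.5301, 0.0827, 0.0998])), (1.57, array([0.5083, 0.0852, 0.11  ])), (1.0, array([0.4775, 0.0889, 0.1079])), (0.5, array([0.4551, 0.0915, 0.0924])), (0, array([0.4428, 0.093 , 0.068 ]))]
```

move_arm --series '[[[0.0273,-0.0112,-0.008,0,0,0.0149,0.06],[0.0273,-0.0112,-0.008,0,0,0.0149,0.06],[0.0273,-0.0112,-0.008,0,0,0.0149,0.06],[0.0273,-0.0112,-0.008,0,0,0.0149,0.06],[0.0273,-0.0112,-0.008,0,0,0.0149,0.06],[0.0273,-0.0112,-0.008,0,0,0.0149,0.06],[0.0273,-0.0112,-0.008,0,0,0.0149,0.06],[0.0273,-0.0112,-0.008,0,0,0.0149,0.06],[0.0273,-0.0112,-0.008,0,0,0.0149,0.06],[0.0273,-0.0112,-0.008,0,0,0.0149,0.06],[0.0273,-0.0112,-0.008,0,0,0.0149,0.06],[0.0273,-0.0112,-0.008,0,0,0.0149,0.06],[0,0,0,0,0,0,0.06],[0,0,0,0,0,0,0.06]]]' --newtons 40

```text
clock: 1.32
position: [0.4966, 0.4144, 0.145]
ee_rot: [-0.001, 0.06, 0.998, -0.001]
contact_force: [0.5, 0.8, -0.9]
width: 0.0598
```

```bash
cat >> h.py <<'E'
from scipy.spatial.transform import Rotation as Ro
def wim(st,im):
    q=np.array(st["ee_rot"]);Rt=Ro.from_quat([q[1],q[2],q[3],q[0]]).as_matrix()
    T=np.array(im["tool_from_camera"]);R=Rt@T[:3,:3];c=np.array(st["position"])+Rt@T[:3,3]
    im=dict(im);im["R"]=R.T;im["t"]=-R.T@c
    return im
E
python3 - <<'E'
from h import *
st,im=snap("wrist","pics/wrist1.png");w=wim(st,im)
print(st["position"],st["ee_rot"],st["contact_force"],Ro.from_quat(np.roll(st["ee_rot"],-1)).as_matrix().round(4).tolist())
print(proj(w,[[.4952,.4147,.014],[.4952,.4147,0]]))
E
```

```text
[0.49663025 0.41436817 0.14499737] [-9.70829753e-04  6.03802621e-02  9.98174817e-01 -5.61986949e-04] [ 0.45706034  0.80400038 -0.88444109] [[-0.9927, 0.1205, -0.002], [0.1205, 0.9927, -0.001], [0.0019, -0.0012, -1.0]]
[[322.7389834  237.30805074]
 [322.77273864 233.04476907]]
```

View pics/wrist1.png

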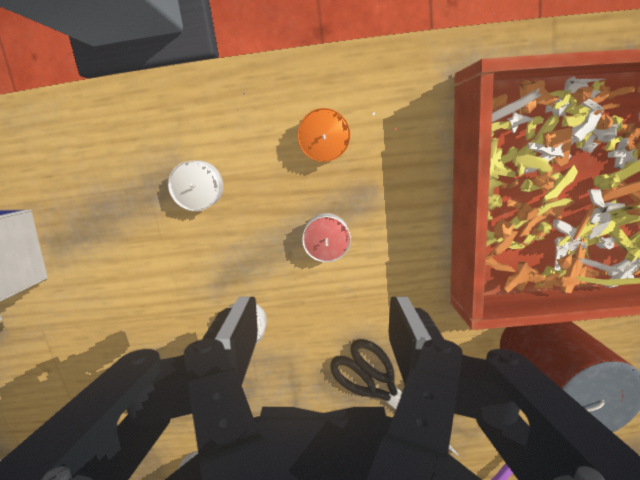

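The red tealight's top is centred at (326,238) in the wrist view, with the fingers at (235,340) and (410,340). The orange one at (324,135) and the whites at (195,186) and (~255,322) are clear of the fingers.

```bash
python3 - <<'E'
from h import *
st=manip.get_state();im=manip.get_image("wrist");w=wim(st,im)
hsv=cv2.cvtColor(im["color"],cv2.COLOR_RGB2HSV)
m=((hsv[...,0]>165)|(hsv[...,0]<4))&(hsv[...,1]>80)&(hsv[...,2]>120);m[:200]=0;m[270:]=0;m[:,:295]=0;m[:,360:]=0
ys,xs=np.nonzero(m);print(m.sum(),xs.mean(),ys.mean(),hit(w,(xs.min()+xs.max())/2,(ys.min()+ys.max())/2,.012))
E
```

```text
1390 325.29208633093526 239.63669064748203 [0.49738053 0.41732852 0.012     ]
```

move_arm --series '[[[0,0.0004,-0.02,0,0,0,0.06],[0,0.0004,-0.02,0,0,0,0.06],[0,0.0004,-0.02,0,0,0,0.06],[0,0.0004,-0.02,0,0,0,0.06],[0,0,-0.02,0,0,0,0.06],[0,0,-0.012,0,0,0,0.06],[0,0,-0.01,0,0,0,0.06],[0,0,-0.009,0,0,0,0.06],[0,0,0,0,0,0,0.06],[0,0,0,0,0,0,0.06]]]'

```text
clock: 2.25
position: [0.4958, 0.4174, 0.0156]
ee_rot: [0.0, 0.059, 0.998, 0.0]
contact_force: [1.6, -0.3, 0.3]
width: 0.0597
```

```bash
python3 - <<'E'
from h import *
st,im=snap("wrist","pics/wrist2.png")
st,im=snap("side","pics/side2.png")
cv2.imwrite("pics/side2c.png",cv2.resize(im["color"][250:400,200:400,::-1],None,fx=3,fy=3))
print(manip.get_state()["position"])
E
```

```text
[0.49641137 0.41759883 0.01634189]
```

View pics/wrist2.png

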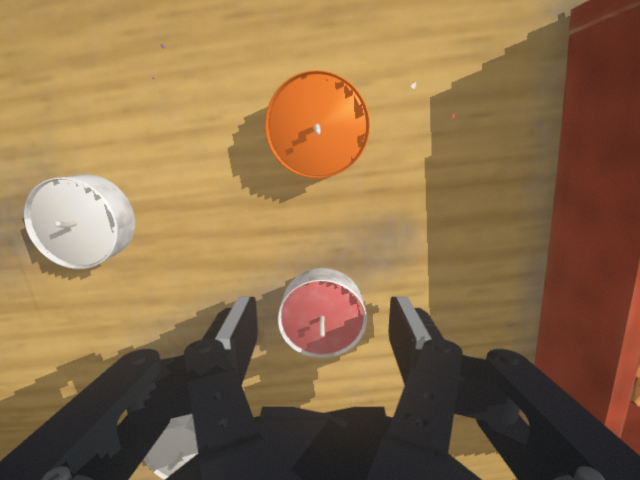

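View pics/side2c.png

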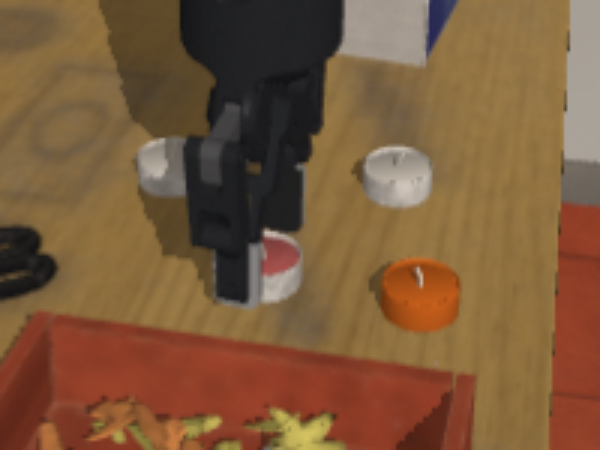

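```bash
python3 - <<'E'
from h import *
st=manip.get_state();im=manip.get_image("wrist");w=wim(st,im)
print(st["position"],hit(w,322,317,.013), proj(w,[list(st["position"][:2])+[.013]]))
E
```

```text
[0.49641137 0.41759883 0.01634189] [0.49759201 0.41754473 0.013     ] [[321.80041476 314.60862117]]
```

The tealight is centred between the pads to within about 1 mm. I'll lower the gripper slightly and close it.

move_arm --series '[[[0.001,0,-0.0025,0,0,0,0.06],[0,0,0,0,0,0,0.06],[0,0,0,0,0,0,0.03],[0,0,0,0,0,0,0.03],[0,0,0,0,0,0,0.03],[0,0,0,0,0,0,0.03],[0,0,0,0,0,0,0.03],[0,0,0,0,0,0,0.03]]]' --newtons 40

```text
clock: 3.07
position: [0.4971, 0.4173, 0.0133]
ee_rot: [0.0, 0.059, 0.998, 0.0]
contact_force: [-0.1, 0.5, 3.6]
width: 0.0344
```

```bash
python3 - <<'E'
from h import *
st,im=snap("wrist","pics/wrist3.png");print(st["width"],st["position"])
st,im=snap("side","pics/side3.png");print(st["width"])
cv2.imwrite("pics/side3c.png",cv2.resize(im["color"][250:400,200:400,::-1],None,fx=3,fy=3))
E
```

```text
0.034394616959498074 [0.49713458 0.41727154 0.01330266]
0.034425191577726465
```

View pics/wrist3.png

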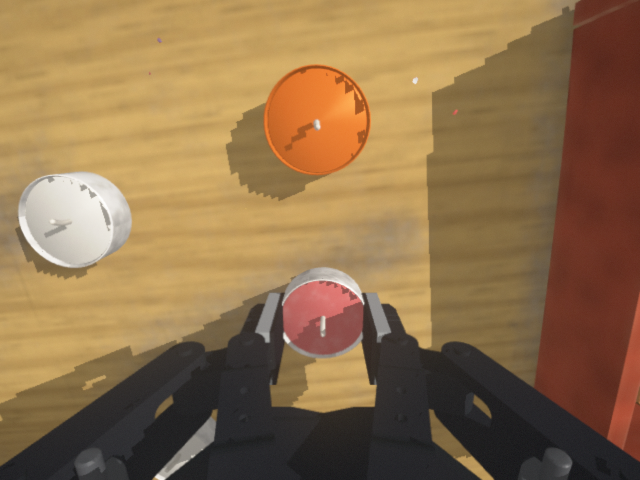

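View pics/side3c.png

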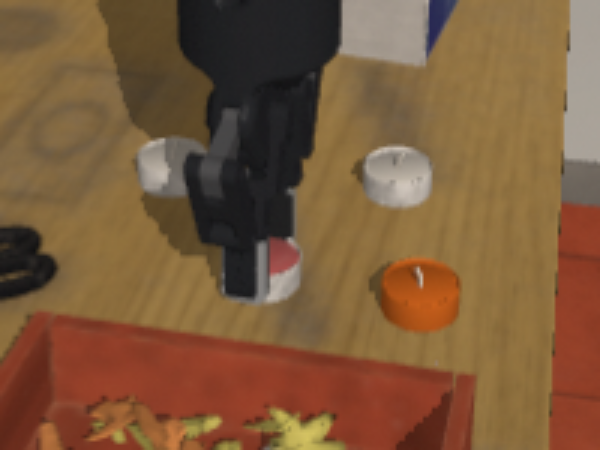

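The tealight is gripped upright between the pads at (323,318). Now I'll lift it.

move_arm --series '[[[0,0,0.012,0,0,0,0.03],[0,0,0.024,0,0,0,0.03],[0,0,0.028,0,0,0,0.03],[0,0,0.028,0,0,0,0.03],[0,0,0.028,0,0,0,0.03],[0,0,0.02,0,0,0,0.03],[0,0,0,0,0,0,0.03]]]'

```text
clock: 3.75
position: [0.499, 0.4187, 0.1585]
ee_rot: [0.004, 0.059, 0.998, 0.003]
contact_force: [0.8, 0.3, -0.2]
width: 0.0345
```

```bash
python3 - <<'E'
from h import *
st,im=snap("wrist","pics/wrist4.png");print(st["width"],st["position"],st["contact_force"])
st,im=snap("side","pics/side4.png")
cv2.imwrite("pics/side4c.png",cv2.resize(im["color"][170:400,150:450,::-1],None,fx=2,fy=2))
E
```

```text
0.034516155923383036 [0.49900496 0.41868581 0.15851469] [ 0.76726553  0.28652091 -0.2166977 ]
```

View pics/wrist4.png

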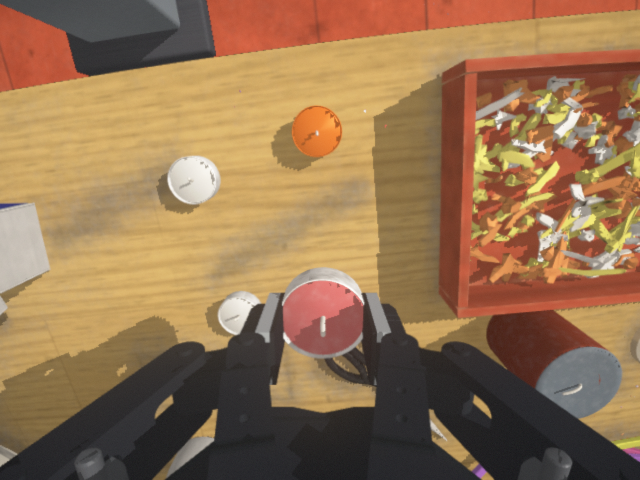

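View pics/side4c.png

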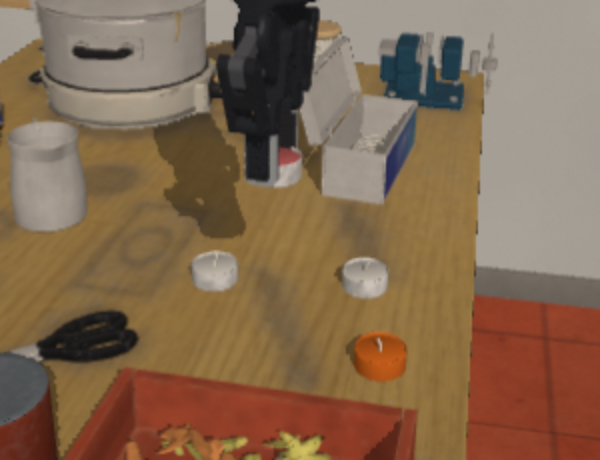

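The tealight is held level with no slip: it is still at (323,318) in the wrist view and clear of the table. Next I'll move over the tin.

move_arm --series '[[[-0.0033,-0.0272,0,0,0,0,0.03],[-0.0033,-0.0272,0,0,0,0,0.03],[-0.0033,-0.0272,0,0,0,0,0.03],[-0.0033,-0.0272,0,0,0,0,0.03],[-0.0033,-0.0272,0,0,0,0,0.03],[-0.0033,-0.0272,0,0,0,0,0.03],[-0.0033,-0.0272,0,0,0,0,0.03],[-0.0033,-0.0272,0,0,0,0,0.03],[-0.0033,-0.0272,0,0,0,0,0.03],[-0.0033,-0.0272,0,0,0,0,0.03],[-0.0033,-0.0272,0,0,0,0,0.03],[-0.0033,-0.0272,0,0,0,0,0.03],[0,0,0,0,0,0,0.03],[0,0,0,0,0,0,0.03],[0,0,0,0,0,0,0.03]]]'

```text
clock: 5.1
position: [0.4565, 0.091, 0.1518]
ee_rot: [-0.001, 0.059, 0.998, 0.0]
contact_force: [0.1, 1.0, 0.3]
width: 0.0346
```

```bash
python3 - <<'E'
from h import *
st,im=snap("wrist","pics/wrist5.png");print(st["width"],st["position"],st["ee_rot"])
w=wim(st,im)
p=[.4637,.0905,-.1176]
c,s=np.cos(p[2]),np.sin(p[2])
print(proj(w,[[p[0]+c*a-s*b,p[1]+s*a+c*b,.054] for a,b in [(-.031,.075),(-.031,-.075),(.031,-.075),(.031,.075)]]).round(1).tolist())
E
```

```text
0.034635421260985746 [0.45652975 0.09098289 0.15184283] [-1.11663845e-03  5.93501973e-02  9.98236559e-01  2.80736838e-04]
[[431.1, 218.1], [214.2, 218.7], [222.1, 300.6], [423.7, 300.1]]
```

View pics/wrist5.png

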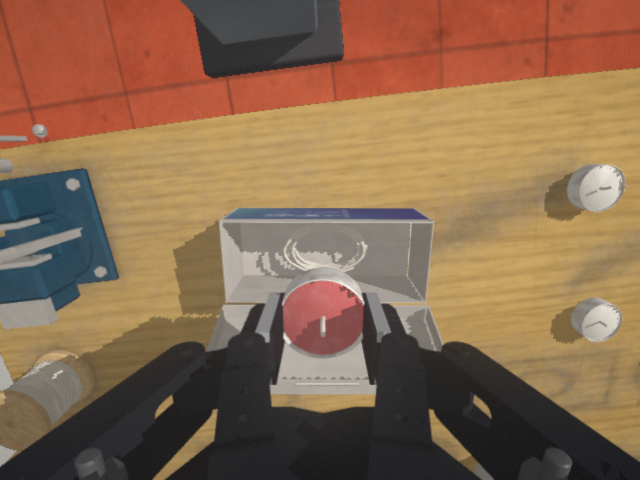

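The wrist view shows the tin rim from (220,222) to (427,302), within 2 mm of my estimate and parallel to the gripper. I'll lower straight in.

move_arm --series '[[[0.001,0.001,-0.018,0,0,0,0.03],[0,0,-0.02,0,0,0,0.03],[0,0,-0.02,0,0,0,0.03],[0,0,-0.02,0,0,0,0.03],[0,0,-0.018,0,0,0,0.03],[0,0,-0.014,0,0,0,0.03],[0,0,-0.01,0,0,0,0.03],[0,0,-0.006,0,0,0,0.03],[0,0,0,0,0,0,0.03],[0,0,0,0,0,0,0.03]]]'

```text
clock: 5.98
position: [0.4582, 0.0924, 0.0267]
ee_rot: [-0.0, 0.058, 0.998, 0.0]
contact_force: [0.1, 1.0, -0.1]
width: 0.0344
```

move_arm --series '[[[0,0,-0.004,0,0,0,0.03],[0,0,-0.003,0,0,0,0.03],[0,0,-0.002,0,0,0,0.03],[0,0,-0.002,0,0,0,0.03],[0,0,0,0,0,0,0.03],[0,0,0,0,0,0,0.03]]]'

```text
clock: 6.48
position: [0.4582, 0.0916, 0.0158]
ee_rot: [-0.0, 0.059, 0.998, 0.0]
contact_force: [-0.2, -0.9, 0.7]
width: 0.0343
```

```bash
python3 - <<'E'
from h import *
st,im=snap("wrist","pics/wrist6.png");print(st["width"],st["position"],st["contact_force"])
E
```

```text
0.03431195764678805 [0.45815778 0.09161857 0.01583385] [-0.18518996 -0.85051828  0.73669806]
```

View pics/wrist6.png

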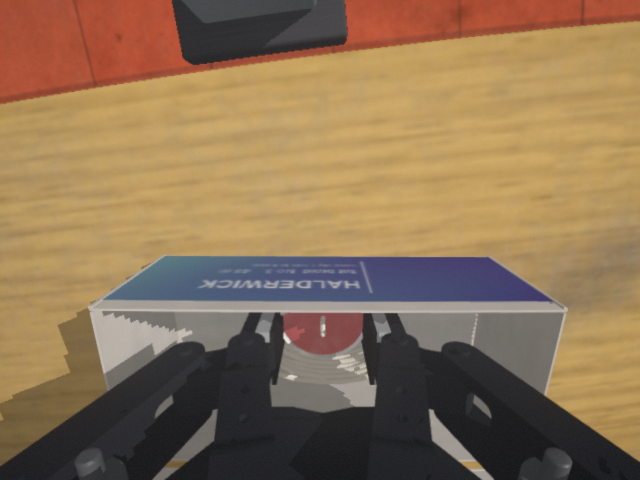

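The tealight is inside the tin between the walls and close to the floor. I'll take the last millimetre, then release.

move_arm --series '[[[0,0,-0.0015,0,0,0,0.03],[0,0,0,0,0,0,0.03],[0,0,0,0,0,0,0.045],[0,0,0,0,0,0,0.055],[0,0,0,0,0,0,0.055],[0,0,0,0,0,0,0.055],[0,0,0.004,0,0,0,0.055],[0,0,0.015,0,0,0,0.055],[0,0,0.025,0,0,0,0.055],[0,0,0.03,0,0,0,0.055],[0,0,0.03,0,0,0,0.055],[0,0,0.03,0,0,0,0.055],[0,0,0.02,0,0,0,0.055],[0,0,0,0,0,0,0.055]]]'

```text
clock: 7.7
position: [0.4612, 0.0919, 0.173]
ee_rot: [0.005, 0.059, 0.998, 0.001]
contact_force: [-0.1, 0.2, -0.3]
width: 0.0549
```

```bash
python3 - <<'E'
from h import *
st,im=snap("wrist","pics/wrist7.png");print(st["width"],st["position"],st["contact_force"],st["qpos"].round(2))
w=wim(st,im)
st,im=snap("top","pics/top7.png")
cv2.imwrite("pics/top7c.png",cv2.resize(im["color"][170:320,190:510,::-1],None,fx=2,fy=2))
st,im=snap("side","pics/side7.png")
cv2.imwrite("pics/side7c.png",cv2.resize(im["color"][170:280,250:400,::-1],None,fx=4,fy=4))
import pickle;pickle.dump(w,open("w7.pkl","wb"))
E
```

```text
0.054879927408962664 [0.46118165 0.09188911 0.17295232] [-0.06053694  0.1718553  -0.34532395] [ 0.05  0.17  1.84  0.    1.13 -1.4 ]
```

View pics/wrist7.png

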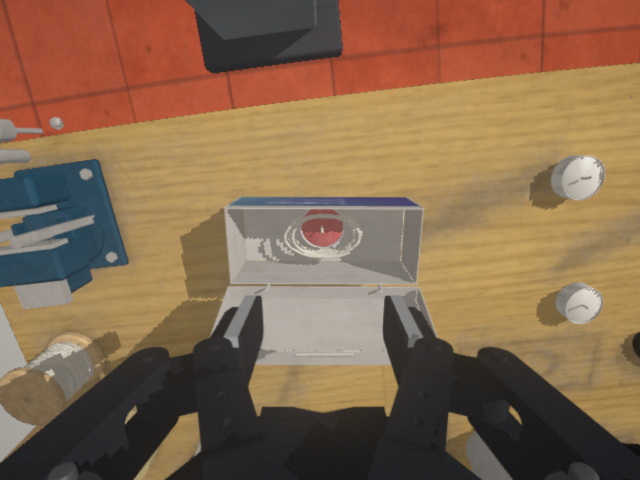

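View pics/side7c.png

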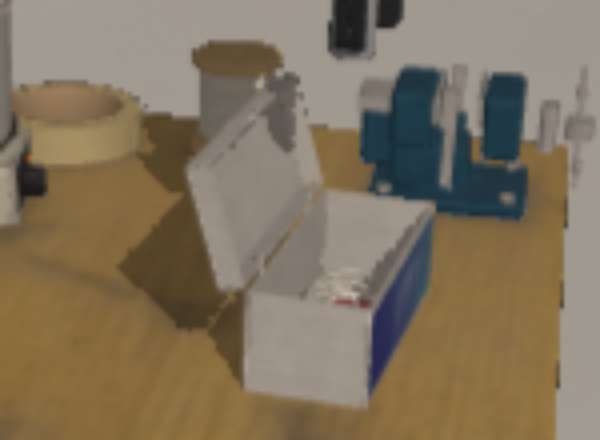

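The red tealight sits flat on the tin's floor at (322,229) in the wrist view, with the lid still back. Both white tealights look unmoved. Next I'll check the tealight position and the free space behind the lid.

```bash
python3 - <<'E'
from h import *
import pickle
w=pickle.load(open("w7.pkl","rb"));im=w["color"]
t=pickle.load(open("d0.pkl","rb"))["top"][1]
t7=cv2.imread("pics/top7.png")
tin=np.array([.4645,.092]);y=-.1176
for z in (.014,.016):
    p=hit(w,322,229,z);d=p[:2]-tin
    print(p, np.cos(y)*d[0]+np.sin(y)*d[1],-np.sin(y)*d[0]+np.cos(y)*d[1])
print("expected px",proj(w,[[.4578,.092,.016]]))
for u,v in [(460,115),(432,55),(500,135),(441,90),(322,105)]: print((u,v),hit(t,u,v,.0).round(3),hit(t,u,v,.05).round(3),hit(t,u,v,.15).round(3))
a=cv2.resize(im[185:300,200:450,::-1],None,fx=3,fy=3,interpolation=cv2.INTER_CUBIC)
cv2.imwrite("pics/w7c.png",a)
E
```

```text
[0.46135842 0.09177442 0.014     ] -0.0030934105186397505 -0.0005926197503036278
[0.46086041 0.09183696 0.016     ] -0.003595317816090571 -0.0005889464733891562
expected px [[321.76442207 225.59366903]]
(460, 115) [0.71  0.031 0.   ] [0.692 0.043 0.05 ] [0.657 0.068 0.15 ]
(432, 55) [0.813 0.075 0.   ] [0.789 0.085 0.05 ] [0.742 0.105 0.15 ]
(500, 135) [ 0.678 -0.034  0.   ] [ 0.662 -0.018  0.05 ] [0.63  0.013 0.15 ]
(441, 90) [0.752 0.061 0.   ] [0.732 0.072 0.05 ] [0.692 0.093 0.15 ]
(322, 105) [0.722 0.256 0.   ] [0.704 0.256 0.05 ] [0.667 0.256 0.15 ]
```

View pics/w7c.png

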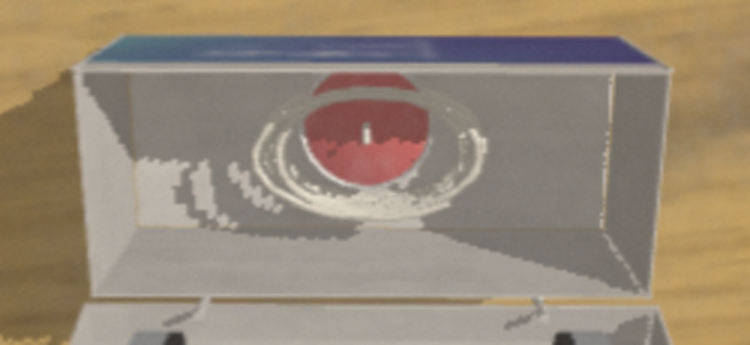

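View pics/top7c.png

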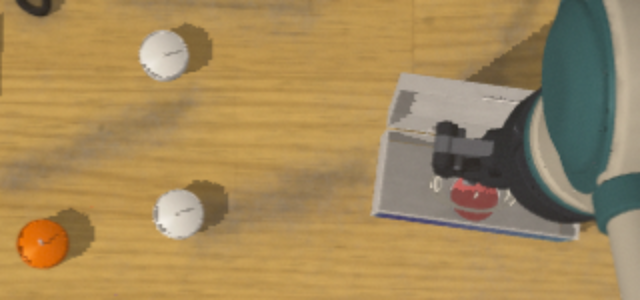

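Step 1 holds: the tealight is flat and about 3 mm from the tin's centre line, and the lid is open. Now I'll go over the lid with closed fingers to a spot behind it, offset to +y and away from the pot.

move_arm --series '[[[0,0,0,0,0,0,0],[0.015,0.003,0,0,0,0,0],[0.021,0.004,0,0,0,0,0],[0.022,0.004,0,0,0,0,0],[0.022,0.004,0,0,0,0,0],[0.016,0.003,0,0,0,0,0],[0.008,0,0,0,0,0,0],[0,0,0,0,0,0,0],[0,0,0,0,0,0,0],[0,0,0,0,0,0,0]]]'

```text
clock: 8.68
position: [0.5605, 0.1095, 0.1676]
ee_rot: [-0.001, 0.059, 0.998, -0.0]
contact_force: [-0.5, 0.1, 0.4]
width: 0.0001
```

```bash
python3 - <<'E'
from h import *
st,im=snap("side","pics/side8.png");print(st["width"],st["position"],st["contact_force"])
cv2.imwrite("pics/side8c.png",cv2.resize(im["color"][130:280,220:420,::-1],None,fx=3,fy=3))
E
```

```text
0.00014757874725780128 [0.56053291 0.10947307 0.16756818] [-0.50037234  0.14197142  0.36328136]
```

View pics/side8c.png

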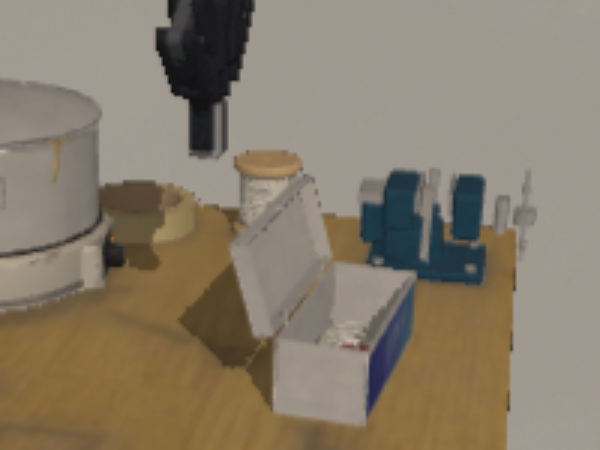

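The closed fingers hover behind the lid with clear space below. Lowering now.

move_arm --series '[[[0.006,0,0,0,0,0,0],[0.002,0,-0.01,0,0,0,0],[0,0,-0.018,0,0,0,0],[0,0,-0.018,0,0,0,0],[0,0,-0.012,0,0,0,0],[0,0,-0.006,0,0,0,0],[0,0,0,0,0,0,0],[0,0,0,0,0,0,0]]]'

```text
clock: 9.4
position: [0.5703, 0.1097, 0.1042]
ee_rot: [-0.0, 0.059, 0.998, 0.0]
contact_force: [0.2, 0.8, -0.3]
width: -0.0
```

```bash
python3 - <<'E'
from h import *
st,im=snap("side","pics/side9.png");print(st["width"],st["position"],st["contact_force"])
cv2.imwrite("pics/side9c.png",cv2.resize(im["color"][130:280,220:420,::-1],None,fx=3,fy=3))
tin=np.array([.4645,.092]);y=-.1176;d=st["position"][:2]-tin
print(np.cos(y)*d[0]+np.sin(y)*d[1],-np.sin(y)*d[0]+np.cos(y)*d[1])
E
```

```text
-3.307602477513982e-05 [0.57027398 0.10965276 0.10420944] [ 0.17720598  0.83184137 -0.30111192]
0.10297222933829298 0.02994119882978223
```

View pics/side9c.png

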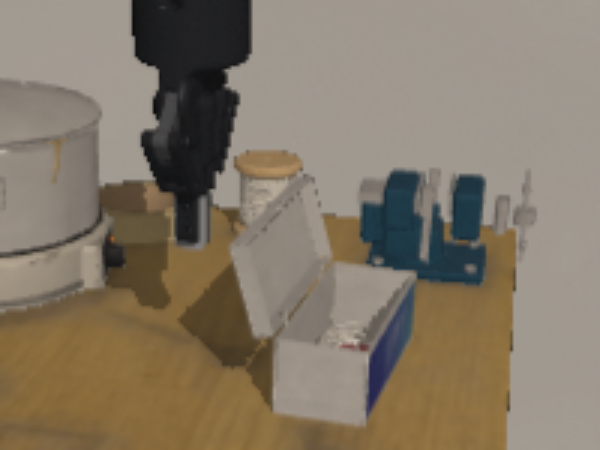

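The fingertips are behind the lid and level with its upper half. I'll pull towards the robot to about vertical.

move_arm --series '[[[-0.006,0.0007,0.0013,0,0,0,0],[-0.006,0.0007,0.0013,0,0,0,0],[-0.006,0.0007,0.0013,0,0,0,0],[-0.006,0.0007,0.0013,0,0,0,0],[-0.006,0.0007,0.0013,0,0,0,0],[-0.006,0.0007,0.0013,0,0,0,0],[-0.006,0.0007,0.0013,0,0,0,0],[-0.006,0.0007,0.0013,0,0,0,0],[-0.006,0.0007,0.0013,0,0,0,0],[-0.005,0.0006,0.0013,0,0,0,0],[0,0,0,0,0,0,0]]]'

```text
clock: 10.37
position: [0.5093, 0.1167, 0.1173]
ee_rot: [-0.001, 0.059, 0.998, -0.0]
contact_force: [-0.2, 0.3, 0.6]
width: 0.0
```

```bash
python3 - <<'E'
from h import *
st,im=snap("side","pics/side10.png");print(st["position"],st["contact_force"])
cv2.imwrite("pics/side10c.png",cv2.resize(im["color"][130:280,220:420,::-1],None,fx=3,fy=3))
tin=np.array([.4645,.092]);y=-.1176;d=st["position"][:2]-tin
print(np.cos(y)*d[0]+np.sin(y)*d[1],-np.sin(y)*d[0]+np.cos(y)*d[1])
E
```

```text
[0.50931529 0.11672245 0.11731901] [-0.17659076  0.34777995  0.58678002]
0.04160509566037667 0.029809835644187085
```

View pics/side10c.png

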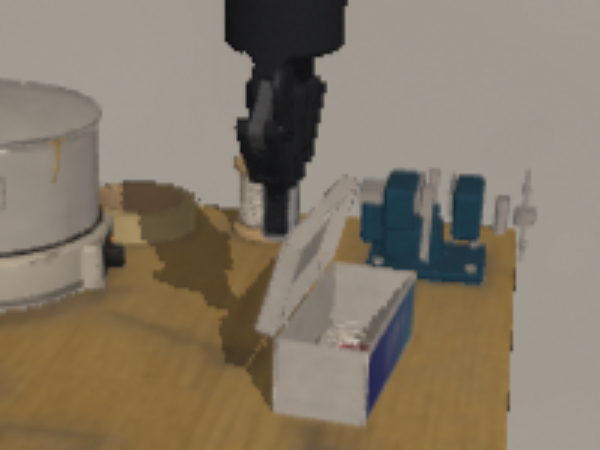

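The lid has swung past upright and is leaning towards the robot, with only small contact forces. I'll follow it over and down.

move_arm --series '[[[-0.005,0.0006,-0.001,0,0,0,0],[-0.005,0.0006,-0.001,0,0,0,0],[-0.0055,0.0006,-0.0015,0,0,0,0],[-0.0055,0.0007,-0.0035,0,0,0,0],[-0.0055,0.0007,-0.0035,0,0,0,0],[-0.0055,0.0007,-0.0035,0,0,0,0],[-0.003,0.0004,-0.004,0,0,0,0],[-0.003,0.0004,-0.004,0,0,0,0],[-0.003,0.0004,-0.004,0,0,0,0],[-0.0015,0.0002,-0.004,0,0,0,0],[-0.0015,0.0002,-0.004,0,0,0,0],[-0.001,0.0001,-0.003,0,0,0,0],[0,0,0,0,0,0,0]]]'

```text
clock: 11.5
position: [0.4657, 0.1222, 0.0797]
ee_rot: [-0.001, 0.059, 0.998, -0.0]
contact_force: [0.8, 0.1, 0.1]
width: 0.0002
```

```bash
python3 - <<'E'
from h import *
st,im=snap("side","pics/side11.png");print(st["position"],st["contact_force"])
cv2.imwrite("pics/side11c.png",cv2.resize(im["color"][130:280,220:420,::-1],None,fx=3,fy=3))
tin=np.array([.4645,.092]);y=-.1176;d=st["position"][:2]-tin
print(np.cos(y)*d[0]+np.sin(y)*d[1],-np.sin(y)*d[0]+np.cos(y)*d[1])
E
```

```text
[0.46568449 0.12217227 0.07967659] [0.84657917 0.09825427 0.05444081]
-0.002363773470201322 0.03010285104002041
```

View pics/side11c.png

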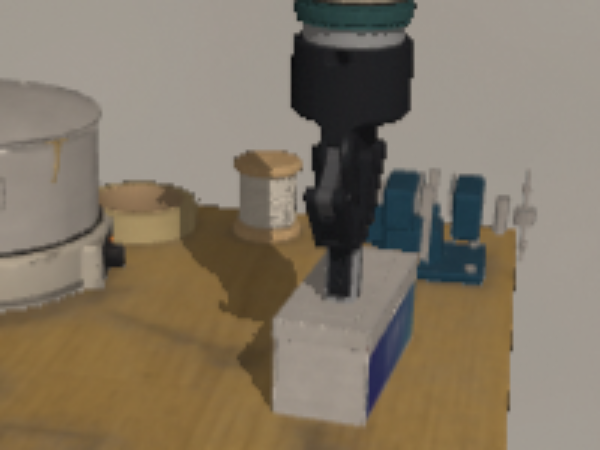

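The lid looks shut or nearly so. I'll press near the free edge until a contact force shows.

move_arm --series '[[[0,0,0.003,0,0,0,0],[-0.012,0.0014,0.001,0,0,0,0],[0,0,-0.004,0,0,0,0],[0,0,-0.002,0,0,0,0],[0,0,-0.0015,0,0,0,0],[0,0,-0.0015,0,0,0,0],[0,0,0,0,0,0,0],[0,0,0,0,0,0,0]]]'

```text
clock: 12.22
position: [0.4526, 0.1238, 0.0786]
ee_rot: [-0.001, 0.059, 0.998, 0.0]
contact_force: [-11.2, -0.2, 32.9]
width: 0.0
```

The upward reaction is 33 N with the tip at z ≈ 0.068, which is the height of the shut lid. Retreating.

move_arm --series '[[[0,0,0.004,0,0,0,0],[0,0,0.01,0,0,0,0],[0,0,0.02,0,0,0,0],[0,0,0.03,0,0,0,0],[-0.01,0,0.03,0,0,0,0],[-0.02,0.01,0.03,0,0,0,0],[-0.02,0.02,0.02,0,0,0,0],[-0.02,0.03,0.02,0,0,0,0],[-0.02,0.03,0.01,0,0,0,0],[-0.02,0.03,0,0,0,0,0],[0,0.03,0,0,0,0,0],[0,0.03,0,0,0,0,0],[0,0,0,0,0,0,0],[0,0,0,0,0,0,0]]]'

```text
clock: 13.38
position: [0.3437, 0.3045, 0.2489]
ee_rot: [-0.0, 0.057, 0.998, -0.0]
contact_force: [-0.3, -0.6, -0.0]
width: 0.0001
```

```bash
python3 - <<'E'
from h import *
st,im=snap("side","pics/side12.png");print(st["position"],st["contact_force"],st["clock"])
p=[.4645,.092,-.1176]
def L(th,v,w,y):
    x=.033-v*np.cos(th)+w*np.sin(th); z=.056+v*np.sin(th)+w*np.cos(th)
    c,sn=np.cos(p[2]),np.sin(p[2])
    return np.array([p[0]+c*x-sn*y,p[1]+sn*x+c*y,z])
a=cv2.resize(im["color"][190:290,270:390,::-1],None,fx=5,fy=5,interpolation=cv2.INTER_CUBIC)
for th,col in((0,(0,255,0)),(.08,(0,0,255))):
    q=(proj(im,[L(th,.066,.012,.077),L(th,.066,.012,-.077)])-[270,190]+.5)*5
    cv2.line(a,*[tuple(int(k) for k in r) for r in q],col,1)
cv2.imwrite("pics/side12c.png",a)
st,im=snap("top","pics/top12.png")
E
```

```text
[0.34374842 0.30453604 0.2489279 ] [-0.25276861 -0.61402463 -0.02550515] 13.3833
```

View pics/side12c.png

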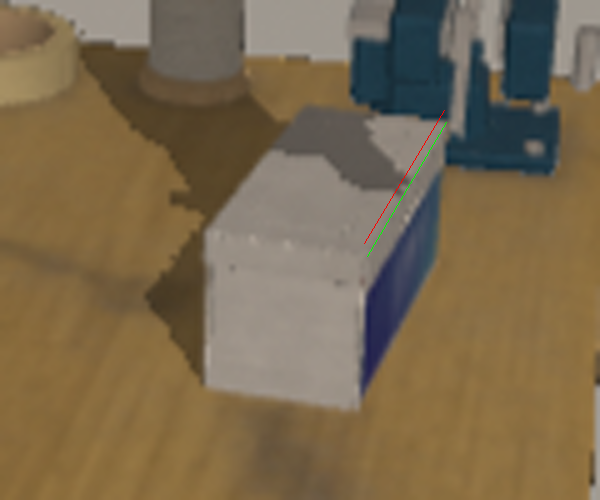

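View pics/top12.png

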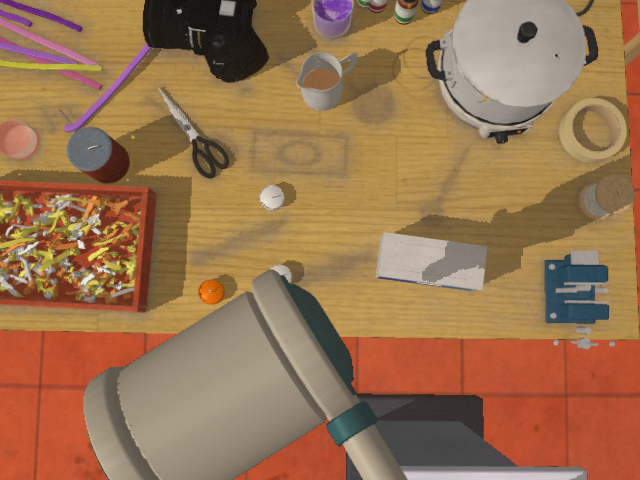

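In the side view, the lid's front edge lies on the line predicted for fully shut (green), and the lid is level with the rim. In the top view, white a at (272,197) is unmoved and white b at (~280,272), partly hidden by the arm, appears where it was. The gripper is clear of everything.

```bash
python3 -c "
from rig import manip
print(manip.sign_off())"
```

```text
the job is handed in; nothing more can be done
None
```

I put the red tealight into the tin, closed the lid and handed the job in at about 13.5 s of the 53 s allowed. Sign-off gives no verdict, so the result below rests on my own checks.

- **Tealight:** The wrist picture after release showed it flat on the tin's floor, about 3 mm from the tin's centre line. I could not see it again once the lid was shut.
- **Lid:** I pushed it over from behind and pressed near its free edge. It held at 33 N with the fingertip at z ≈ 0.068 m, the height of the shut lid. In the last side picture its edge matched the line for 0 rad rather than 0.08 rad.
- **White tealights:** One is at its starting pixel in the last top picture. The other is partly hidden by the arm there. The earlier side and top pictures showed it where it was.
- **Disagreements:** The cameras differed by 2–3 mm on the tealight and tin positions, so I corrected with the wrist camera. The grip width read 34 mm on the 38 mm cup, but the pictures showed it held properly without slipping.

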